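# Clear the thread chest and hold its lid open

### The arm

A 6-joint arm with a two-finger parallel gripper is mounted at the origin on the work surface. World frame = base frame: x ahead of the robot, y to its left, z up, the work surface at z = 0. Lengths are in m, angles in rad, forces in N, time in s.
With the tool pointing down it reaches from about 0.25 to 0.725 m from the base axis. Payload 4 kg.
Tool frame: the origin (TCP) lies midway between the tips of the shut fingers; the grasp point (between the pads) lies bot.tcp_to_grasp behind it (bot.tcp_to_grasp is the distance from the TCP to the grasp point, in m); z points along the fingers, y is the line along which they close (so a half turn about z gives the same grasp; the last joint's range is limited). The gripper opens to 85 mm and grips with 20 to 120 N. Pads are 22 mm wide; open, the fingers measure 114 mm over their backs; the gripper's body (76 mm by 85 mm) begins 54 mm behind the grasp point. The pads swing forward as they close: fully open they stand 13 mm farther back than shut.
Start: joints at [1.216, 0.241, 0.005, 1.335, 0, 1.571], TCP at [0.174, 0.469, 0.231] pointing down, gripper open.
Joint ranges: [-2.72, 2.72], [-1.05, 1.87], [-1.09, 1.28], [-1.99, 2.15], [-1.42, 1.44], [-3.14, 3.14]. Speed limits (rad/s): [2.79, 2.79, 3.14, 3.14, 3.14, 3.14].

### API

Orientations are given as a unit quaternion [x, y, z, w].
In Python, from workcell import readout, camera, bot gives the robot as it stands. The module is installed in compiled form; this text tells all that it offers.
- The arm moves only by the tool jog_arm, never from a script. Its argument "motion" is a list of rows, each an object of numbers: "x", "y", "z": the shift along the tool's x, y, z in mm; "spin": the turn about the tool's z in degrees; "fingers": the closure, from -1 (fully open) to 1 (shut). A call has 1 to 8 rows; each row is the pose to reach, as a shift and turn from the pose commanded when the call began, along the tool's axes at that moment; what a row does not reach only later rows make up. A row lasts 1/8 s, in which the tool goes at most 62.5 mm and 10.7 degrees, less where a joint would pass 70% of its speed; a pose out of reach is approached as far as the arm can. A call with a gripper value outside its range is refused whole. The fingers move at their own pace and stop on an object; the grip force is fixed at half the most. Time passes only in rows, so rows that repeat a pose let the fingers close. It gives the time, the measured TCP pose, the force, the opening and the grip force at its end, in the units of the state.
- readout.get_obs(): the state, without advancing time (a new reading comes with each control period).
- camera(name): name is "scene" or "top" or "wrist"; returns a dict with "pixels" (384x512x3 uint8, red, green, blue), "K" (3x3 intrinsics, pixels), "rvec" (rotation vector, rad) and "tvec" (3), from world to camera coordinates, as OpenCV has them. Camera axes: x right, y down, z forward; pixel columns grow to the right and rows downward; lengths in m; the calibration is good to about 2 mm. A picture is of the moment at which its call begins. There is no depth.
- bot.job_done(): hands the job in; it is judged then, once.
The state is a dict: "clock": time; "joint_pos": joint angles; "joint_vel": joint speeds; "tau": joint torques, N m; "eef_pos": TCP position; "tool_rot": TCP orientation; "ft_force": force on the tool from outside, world axes, zero at the start; "ft_torque": the same for the moment, N m; "grip_width": finger opening in m; "grasp_force": force on a finger pad.
Only numpy, scipy, OpenCV 4.12 (cv2) and the standard library are available. Lean on these libraries where they do the work, as an engineer would, in place of code of your own. Each camera call takes 0.05 s, during which the arm holds its last target. There are 200 camera calls.

### The job

The lid of the thread chest has no stay and I need both hands inside: first take the scraper off the closed lid, slide its blade fully home into the slot of the wooden block and let go of it. Then lift the lid by its steel bow handle and hold it open at 50 degrees from closed (within 5), finishing with the gripper still holding it there. Do not shift the other things on the bench.

Things in the scene. Friction and masses are not known exactly. Their poses are not given: they have to be found in the camera images.
- chest: Plain wooden chest fixed to the bench, 200 mm deep (its x), 220 mm wide (its y), walls 90 mm high, open at the top under its lid, with thread spools inside that stay below the rim. Origin: on the bench under the middle of its far edge, the hinge line; it lies from 0 to -200 mm along its x; z is up. It stands on the left or right half of the bench, its front towards the robot.
- lid (a joint): Hinge of the chest's lid, in rad: 0 closed, growing as the front edge rises, 0.873 = 50 degrees, at most 1.9. The lid is a 200 x 220 x 12 mm wooden board (underside 90 mm, top 102 mm above the bench when closed), about 0.6 kg, covering the chest exactly. It turns freely with no spring or stay and falls shut when let go.
- lid_handle (a point): Middle of the lid's steel bow handle: a round bar 10 mm thick, 100 mm long, along the chest's y, 45 mm in front of the lid's edge in the lid's plane, 96 mm above the bench when closed, joined to the lid at each end, leaving a gap 40 mm by 90 mm between bar and chest. It is 245 mm from the hinge line and moves up and away on that circle; the bar can turn between the fingers.
- lid_hinge (a point): Middle of the lid's hinge line, on the chest's far top rim, 90 mm above the bench; the lid turns about the chest's y axis through this point.
- scraper: Loose scraper, about 0.13 kg, lying flat on the closed lid at the start, blade pointing within 70 degrees of the chest's x. Origin: on its flat underside where blade meets handle. Steel blade along its +x: 85 mm long, 48 mm wide (y), 3 mm thick, its underside flush with the handle's. Wooden handle along its -x: a square bar 105 mm long, 24 mm wide and 24 mm high. It balances near the origin.
- scraper_tip (a point): Middle of the blade's front edge, 85 mm along the scraper's x from its origin and 1.5 mm above its underside.
- rack: Dark wooden slotted block fixed to the other half of the bench; origin under its middle. 100 mm long (x), 90 wide (y), 58 high. A level slot 58 mm wide, 7 high, 94 deep runs into it along its +x, 30 to 37 mm above the bench. Below it the base sticks out 20 mm towards the robot as a ledge level with the slot's floor. Fully home, the scraper's handle stops against the face above the slot.
- rack_mouth (a point): Middle of the slot's floor at its mouth, 50 mm along the block's -x from its origin, 30 mm above the bench; its axes are the block's (x into the slot, z up).
- hat_block: Bystander, leave alone: turned wooden hat block, 150 mm across, 172 mm tall, at the left; origin under its middle.
- spool: Bystander, leave alone: thread spool, 44 mm across, 50 mm tall, between chest and block; origin under its middle.
- weight: Bystander, leave alone: brass weight, 40 mm across, 30 mm tall, at the right; origin under its middle.
- scissors: Bystander, leave alone: black-handled scissors lying flat, 180 mm long, between chest and block (origin by its pivot).
- sprayer: Bystander, leave alone: blue spray bottle, 72 mm across, 165 mm tall, at the left; origin under its middle.
- tin: Bystander, leave alone: red tin, 72 mm across, 110 mm tall, at the right; origin under its middle.
- aerosol: Bystander, leave alone: white bottle, 52 mm across, 170 mm tall, at the right; origin under its middle.
- pin_bowl: Bystander, leave alone: small steel bowl, 100 mm across, 40 mm tall, at the back; origin under its middle.
There are look-alikes about, which are no part of the job. Leave any purple look-alike of the scraper alone.

How it is judged:
On the way, in this order (a step that is already met when the one before it is completed fails the run):
1. the scraper is fully home in the block's slot and let go of, the lid still closed (x of scraper_tip in the frame of rack_mouth above 0.075 m and z of scraper_tip in the frame of rack_mouth between -0.003 and 0.009 m and angle between the x axis of scraper and the x axis of rack, either way round below 0.15 rad and angle between scraper's own z axis and vertical below 0.12 rad and contact force between the fingers and scraper below 0.05 N and value of joint lid below 0.15 rad), for 0.3 s.
2. the lid is held open at 50 degrees by the gripper (value of joint lid between 0.785 and 0.96 rad and contact force between the fingers and lid above 0.5 N), for 0.3 s.
At the end, for the whole second after the job is handed in: The gripper holds the lid still between 45 and 55 degrees open, fingers in contact with it, and the released scraper is in the slot with its blade at least 75 mm deep (10 mm short of home at most), level within 7 degrees and in line within 8.5 degrees (all of step 2 and x of scraper_tip in the frame of rack_mouth above 0.075 m and z of scraper_tip in the frame of rack_mouth between -0.003 and 0.009 m and angle between the x axis of scraper and the x axis of rack, either way round below 0.15 rad and angle between scraper's own z axis and vertical below 0.12 rad and contact force between the fingers and scraper below 0.05 N and velocity of joint lid between -0.05 and 0.05 rad/s); the arm keeps its last pose, push and grip.
It fails at once if another thing on the bench is shifted by more than 30 mm (distance of any of hat_block, spool, weight, scissors, sprayer, tin, aerosol, pin_bowl from where it was at the start of the episode above 0.03 m).
It also fails if it takes over 59 s, if anything falls off the work surface, if the arm or the gripper's body presses on something with over 40 N, if the wrist force passes 120 N, or if a joint passes its speed limit or range.

## Working session

There is one attempt and no reset: what is moved stays moved. The work goes in short steps, Python scripts to look and compute and a tool call to move; the robot and the scene stay as the last step left them, time stands still between calls to the robot, and variables do not carry over. Pictures are saved under pics/ and viewed, at most 10 in all, crops included, and the job is handed in when it is done.

Besides the shell and the picture viewer there is one more tool, called by a JSON object that holds its "method" and its "body", one argument or row to a line. jog_arm: Moves the arm, as the interface text tells. Its arguments: {"type":"object","properties":{"motion":{"type":"array"}},"required":["motion"]}

```bash
mkdir -p pics; cat > h.py <<'E'
import numpy as np, cv2
from workcell import readout, camera, bot
def snap(n,f,crop=None,s=1):
    c=camera(n); p=c["pixels"][:,:,::-1]
    np.savez(f"pics/{f}.npz",K=c["K"],r=c["rvec"],t=c["tvec"],p=p)
    if crop: x0,y0,x1,y1=crop; p=p[y0:y1,x0:x1]
    cv2.imwrite(f"pics/{f}.png",cv2.resize(p,None,fx=s,fy=s,interpolation=cv2.INTER_CUBIC)); return c
def ray(f,uv,z):
    d=np.load(f"pics/{f}.npz"); R=cv2.Rodrigues(d["r"])[0]; t=d["t"].reshape(3)
    o=-R.T@t; v=R.T@np.linalg.inv(d["K"])@np.array([uv[0],uv[1],1.]); return o+v*(z-o[2])/v[2]
def proj(f,P):
    d=np.load(f"pics/{f}.npz"); return cv2.projectPoints(np.array(P,float).reshape(-1,3),d["r"],d["t"],d["K"],None)[0].reshape(-1,2)
E
python3 - <<'E'
from h import *
snap("top","top0",None,1.5); snap("scene","scene0",None,1.5)
o=readout.get_obs(); print({k:np.round(v,3) for k,v in o.items()}, bot.tcp_to_grasp)
E
```

```text
{'clock': np.float64(0.1), 'joint_pos': array([ 1.216,  0.241,  0.004,  1.335, -0.   ,  1.571]), 'joint_vel': array([ 0.001, -0.002,  0.004,  0.003,  0.001,  0.001]), 'tau': array([ 0.0000e+00, -3.7314e+01,  2.5301e+01,  1.1000e-02,  0.0000e+00,
       -0.0000e+00]), 'eef_pos': array([0.174, 0.468, 0.23 ]), 'tool_rot': array([ 0.176,  0.984, -0.001, -0.   ]), 'ft_force': array([ 0.093, -1.209,  0.16 ]), 'ft_torque': array([-0.011,  0.   , -0.018]), 'grasp_force': np.float64(0.0), 'grip_width': np.float64(0.085)} 0.0187
```

View pics/top0.png

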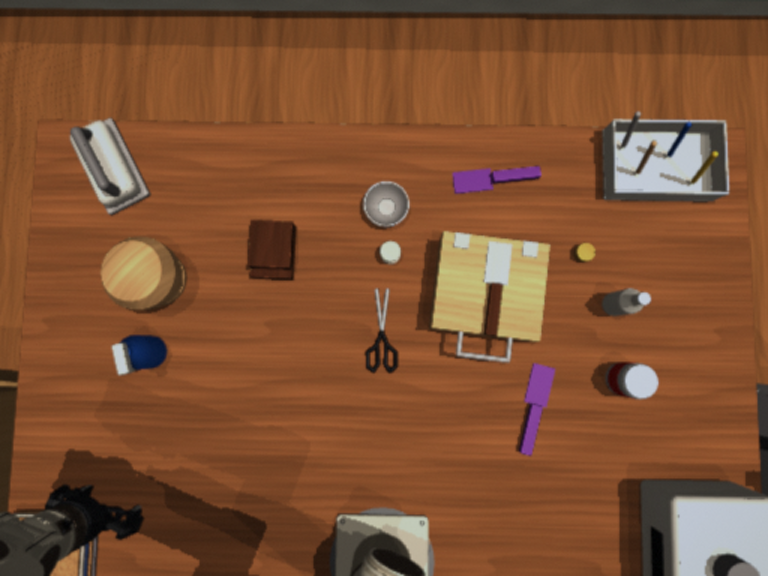

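View pics/scene0.png

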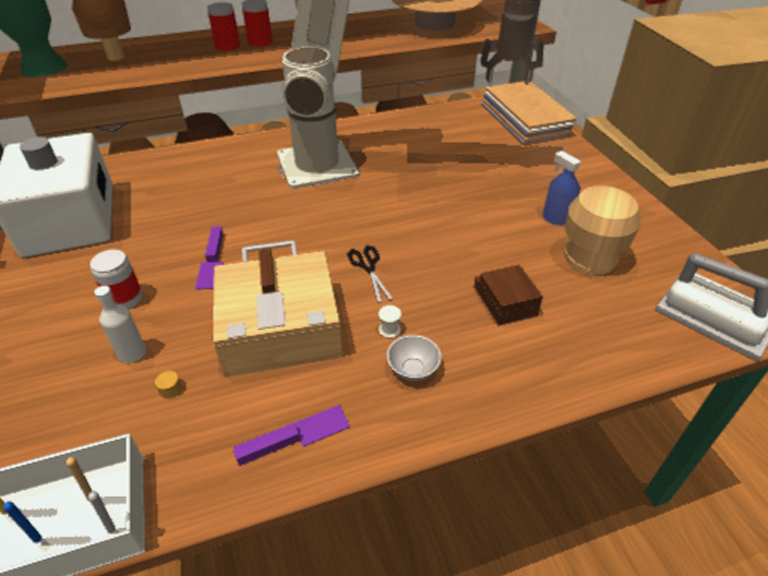

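The top view shows the chest right of centre (lid about 432–549, 233–341) with the brown-handled scraper on it. The blade is at about (498,262) and the handle runs to (493,333). The bow handle is at (485,357) and the dark block at (272,248). Next I'll take enlarged crops.

```bash
python3 - <<'E'
from h import *
p=np.load("pics/top0.npz")["p"]
a=cv2.resize(p[150:245,280:374],None,fx=5,fy=5,interpolation=cv2.INTER_CUBIC)
b=cv2.resize(p[140:193,155:205],None,fx=6,fy=6,interpolation=cv2.INTER_CUBIC)
c=np.zeros((480,800,3),np.uint8); c[:475,:470]=a; c[:318,480:780]=b; cv2.imwrite("pics/crop1.png",c)
E
```

```text
(no output)
```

View pics/crop1.png

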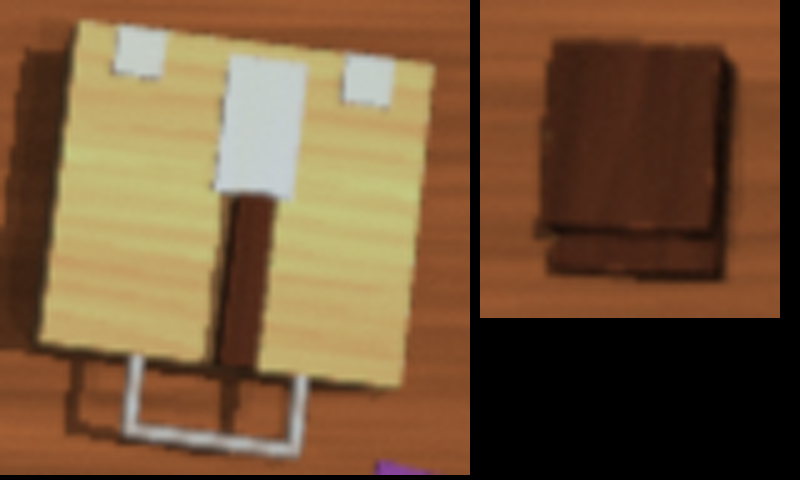

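The crop gives the lid corners, bar, blade and handle, and the block's top corners and ledge. Now I'll convert these to world positions.

```bash
python3 - <<'E'
from h import *
A=lambda x,y:((x-2)/5+280,(y-2)/5+150)
B=lambda x,y:((x-482.5)/6+155,(y-2.5)/6+140)
def show(n,pts,z,f=A):
    P=[ray("top0",f(*p),z) for p in pts]; print(n,*[np.round(q[:2]*1000,1) for q in P]); return P
L=show("lid FL FR NR NL",[(78,20),(434,64),(400,387),(40,345)],.102)
H=show("bar",[(128,432),(296,450)],.101)
S=show("blade tipL tipR baseL baseR",[(230,57),(307,64),(216,191),(292,199)],.105)
G=show("handle baseL baseR endL endR",[(235,195),(272,197),(220,363),(256,367)],.126)
R=show("rack FL FR NR NL",[(555,40),(723,48),(714,236),(542,230)],.058,B)
E_=show("ledge L R",[(548,270),(722,278)],.03,B)
ang=lambda v:np.degrees(np.arctan2(v[1],v[0]))
print("lid yaw",ang((L[0]+L[1])-(L[2]+L[3])), ang(L[0]-L[1])-90, "bar",ang(H[0]-H[1])-90,"blade",ang(S[0]+S[1]-S[2]-S[3]),"handle",ang(G[0]+G[1]-G[2]-G[3]),"rack",ang(R[0]+R[1]-R[2]-R[3]),ang(R[0]-R[1])-90, ang(E_[0]-E_[1])-90)
print("lid ctr",sum(L)/4,"barmid",sum(H)/2,"blade ctr",sum(S)/4,"junc",(S[2]+S[3])/2,"tip",(S[0]+S[1])/2,"rack ctr",sum(R)/4,"ledge",sum(E_)/2,"hinge",(L[0]+L[1])/2)
E
```

```text
lid FL FR NR NL [ 684.7 -116.9] [ 660.6 -334.6] [ 463.5 -311.9] [485.3 -95.2]
bar [ 433.9 -148.6] [ 424.8 -249.5]
blade tipL tipR baseL baseR [ 662.6 -209.6] [ 658.9 -256.5] [ 580.1 -201. ] [ 576. -247.]
handle baseL baseR endL endR [ 575.7 -209.2] [ 574.9 -231.2] [ 475.7 -200.1] [ 473.7 -221.4]
rack FL FR NR NL [710.8 288.5] [707.8 198.7] [607.  200.3] [608.8 291.4]
ledge L R [590.6 293.8] [587.7 199.8]
lid yaw -6.381989384739471 -6.334280467100527 bar -5.142380153114189 blade -6.241568957041678 handle -5.337058024714348 rack -1.2820403824217799 -1.9487538157128768 -1.769564346327087
lid ctr [ 0.57352172 -0.21465954  0.102     ] barmid [ 0.42938504 -0.1990578   0.101     ] blade ctr [ 0.61939911 -0.22852093  0.105     ] junc [ 0.57804453 -0.22399803  0.105     ] tip [ 0.66075369 -0.23304384  0.105     ] rack ctr [0.65860109 0.24473899 0.058     ] ledge [0.58911196 0.24682994 0.03      ] hinge [ 0.6726406  -0.22574595  0.102     ]
```

```bash
cat >> h.py <<'E'
from scipy.spatial.transform import Rotation as Ro
def togo(P,yaw=None):
    o=readout.get_obs(); R=Ro.from_quat(o["tool_rot"]).as_matrix(); y=np.degrees(np.arctan2(R[1,1],R[0,1]))
    d=R.T@(np.array(P)-o["eef_pos"])*1000
    sp=None if yaw is None else -(((yaw+90-y)+90)%180-90)
    print("shift mm",np.round(d,1),"spin",sp and round(sp,1),"tcp",np.round(o["eef_pos"],4),"y-yaw",round(y,1),"q",np.round(o["joint_pos"],2),"tilt",np.round(R[2],3),"t",round(float(o["clock"]),2),"F",np.round(o["ft_force"],1),"w",round(float(o["grip_width"]),4),"gf",round(float(o["grasp_force"]),1))
E
python3 - <<'E'
from h import *
togo([.542,-.219,.2],-5.8)
E
```

```text
shift mm [-584.3 -516.4   31.5] spin -14.5 tcp [0.1735 0.4683 0.2305] y-yaw 69.7 q [ 1.22  0.24  0.    1.34 -0.    1.57] tilt [-0.    -0.002 -1.   ] t 0.1 F [ 0.1 -1.2  0.2] w 0.0853 gf 0.0
```

{"method": "jog_arm", "body": {
  "motion": [
    {"x": -584, "y": -516, "z": 30, "spin": -14.5},
    {"x": -584, "y": -516, "z": 30, "spin": -14.5},
    {"x": -584, "y": -516, "z": 30, "spin": -14.5},
    {"x": -584, "y": -516, "z": 30, "spin": -14.5},
    {"x": -584, "y": -516, "z": 30, "spin": -14.5},
    {"x": -584, "y": -516, "z": 30, "spin": -14.5},
    {"x": -584, "y": -516, "z": 30, "spin": -14.5},
    {"x": -584, "y": -516, "z": 30, "spin": -14.5}
  ]
}}

```text
validation failed for argument at $.mo...
```

```bash
python3 - <<'E'
from h import *
togo([.542,-.219,.2],-5.8)
E
```

```text
shift mm [-584.3 -516.4   31.5] spin -14.5 tcp [0.1735 0.4683 0.2305] y-yaw 69.7 q [ 1.22  0.24  0.    1.34 -0.    1.57] tilt [-0.    -0.002 -1.   ] t 0.1 F [ 0.1 -1.2  0.2] w 0.0853 gf 0.0
```

{"method": "jog_arm", "body": {
  "motion": [
    {"x": -292, "y": -258, "z": 15, "spin": -7, "fingers": -1},
    {"x": -292, "y": -258, "z": 15, "spin": -7, "fingers": -1},
    {"x": -292, "y": -258, "z": 15, "spin": -7, "fingers": -1},
    {"x": -292, "y": -258, "z": 15, "spin": -7, "fingers": -1},
    {"x": -292, "y": -258, "z": 15, "spin": -7, "fingers": -1},
    {"x": -292, "y": -258, "z": 15, "spin": -7, "fingers": -1},
    {"x": -292, "y": -258, "z": 15, "spin": -7, "fingers": -1}
  ]
}}

```text
clock: 0.98
eef_pos: [0.3586, 0.1223, 0.2159]
tool_rot: [0.119, 0.993, -0.0, -0.0]
ft_force: [-1.5, 1.5, -0.2]
grip_width: 0.0853
grasp_force: 0.0
```

```bash
python3 - <<'E'
from h import *
togo([.542,-.219,.2],-5.8)
E
```

```text
shift mm [-258.9 -288.2   16.1] spin -7.9 tcp [0.3586 0.1223 0.2159] y-yaw 76.3 q [ 0.33  0.01 -0.3   1.26 -0.    0.57] tilt [ 0.    -0.001 -1.   ] t 0.97 F [-1.5  1.5 -0.2] w 0.0853 gf 0.0
```

{"method": "jog_arm", "body": {
  "motion": [
    {"x": -259, "y": -288, "z": 16, "spin": -8, "fingers": -1},
    {"x": -259, "y": -288, "z": 16, "spin": -8, "fingers": -1},
    {"x": -259, "y": -288, "z": 16, "spin": -8, "fingers": -1},
    {"x": -259, "y": -288, "z": 16, "spin": -8, "fingers": -1},
    {"x": -259, "y": -288, "z": 16, "spin": -8, "fingers": -1},
    {"x": -259, "y": -288, "z": 16, "spin": -8, "fingers": -1},
    {"x": -259, "y": -288, "z": 16, "spin": -8, "fingers": -1},
    {"x": -259, "y": -288, "z": 16, "spin": -8, "fingers": -1}
  ]
}}

```text
clock: 1.98
eef_pos: [0.5433, -0.2156, 0.1989]
tool_rot: [0.048, 0.999, 0.0, -0.001]
ft_force: [-0.3, 0.0, 0.0]
grip_width: 0.0855
grasp_force: 0.0
```

```bash
python3 - <<'E'
from h import *
togo([.542,-.219,.105],-5.8)
snap("wrist","w1",None,1.5)
E
```

```text
shift mm [ 0.7 -3.6 93.9] spin 0.3 tcp [ 0.5433 -0.2156  0.1989] y-yaw 84.5 q [-0.38  0.43  0.18  1.33  0.   -0.28] tilt [ 0.002  0.001 -1.   ] t 1.98 F [-0.3  0.   0. ] w 0.0855 gf 0.0
```

View pics/w1.png

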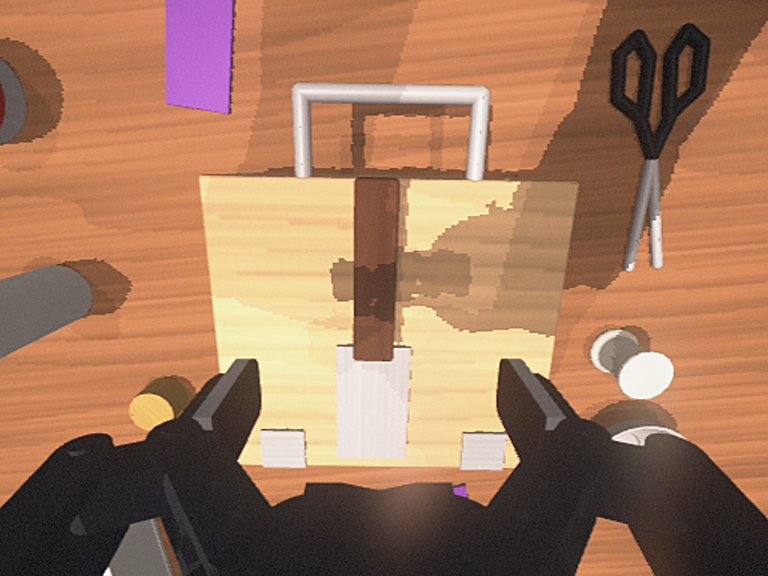

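The wrist view is centred on the scraper. Handle top corners are (357,178), (397,178), (354,360) and (393,360), the blade base is at (337,346)/(411,347), and the bar runs (299,92)–(486,96).

```bash
python3 - <<'E'
from h import *
A=lambda x,y:((x-.25)/1.5,(y-.25)/1.5)
f=lambda n,pts,z:print(n,*[np.round(1000*ray("w1",A(*p),z)[:2],1) for p in pts])
f("handle end R,L, front R,L",[(357,178),(397,178),(354,360),(393,360)],.126)
f("blade base R,L tip R,L",[(337,346),(411,347),(337,458),(407,459)],.105)
f("bar ",[(299,92),(486,96)],.096)
f("lid near R L",[(201,176),(578,182)],.102)
f("spool top",[(646,375)],.05)
E
```

```text
handle end R,L, front R,L [ 472.6 -219.3] [ 474.6 -198.8] [ 574.9 -232.4] [ 577.1 -209.6]
blade base R,L tip R,L [ 574.5 -244.5] [ 579.7 -197.6] [ 659.3 -255.1] [ 664.8 -206.5]
bar  [ 424.7 -247.6] [ 436.5 -144.9]
lid near R L [ 463.5 -308.8] [487.4 -94.9]
spool top [648.4  -8.6]
```

{"method": "jog_arm", "body": {
  "motion": [
    {"x": 1, "y": -2, "z": 60, "spin": 1, "fingers": -1},
    {"x": 1, "y": -2, "z": 92, "spin": 1, "fingers": -1},
    {"x": 1, "y": -2, "z": 92, "spin": 1, "fingers": -1},
    {"x": 1, "y": -2, "z": 92, "spin": 1, "fingers": 1},
    {"x": 1, "y": -2, "z": 92, "spin": 1, "fingers": 1},
    {"x": 1, "y": -2, "z": 92, "spin": 1, "fingers": 1},
    {"x": 1, "y": -2, "z": 92, "spin": 1, "fingers": 1},
    {"x": 1, "y": -2, "z": 92, "spin": 1, "fingers": 1}
  ]
}}

```text
clock: 3.02
eef_pos: [0.5432, -0.2168, 0.1099]
tool_rot: [0.055, 0.998, -0.0, 0.001]
ft_force: [-1.0, 0.4, 6.0]
grip_width: 0.0226
grasp_force: 60.4
```

```bash
python3 - <<'E'
from h import *
togo([.542,-.217,.107],-6.5)
E
```

```text
shift mm [ 1.2 -0.3  2.9] spin 0.2 tcp [ 0.5432 -0.2168  0.1099] y-yaw 83.7 q [-0.38  0.48  0.03  1.12 -0.   -0.27] tilt [-0.003 -0.001 -1.   ] t 3.02 F [-1.   0.4  6. ] w 0.0226 gf 60.4
```

{"method": "jog_arm", "body": {
  "motion": [
    {"x": 0, "y": 0, "z": -50, "spin": 0, "fingers": 1},
    {"x": 0, "y": 0, "z": -100, "spin": 0, "fingers": 1},
    {"x": 0, "y": 0, "z": -100, "spin": 0, "fingers": 1},
    {"x": 0, "y": 0, "z": -100, "spin": 0, "fingers": 1}
  ]
}}

```text
clock: 3.52
eef_pos: [0.5418, -0.2162, 0.2074]
tool_rot: [0.055, 0.998, 0.0, -0.001]
ft_force: [-0.2, 0.0, -1.4]
grip_width: 0.0225
grasp_force: 59.4
```

```bash
python3 - <<'E'
from h import *
togo([.470,.250,.20],-1.7)
E
```

```text
shift mm [122.8 455.4   7.8] spin -4.6 tcp [ 0.5418 -0.2162  0.2074] y-yaw 83.7 q [-0.38  0.42  0.19  1.35  0.   -0.27] tilt [ 0.001  0.    -1.   ] t 3.52 F [-0.2  0.  -1.4] w 0.0225 gf 59.4
```

{"method": "jog_arm", "body": {
  "motion": [
    {"x": 10, "y": 40, "z": 0, "spin": 0, "fingers": 1},
    {"x": 26, "y": 97, "z": 0, "spin": -1, "fingers": 1},
    {"x": 42, "y": 154, "z": 0, "spin": -2, "fingers": 1},
    {"x": 58, "y": 211, "z": 0, "spin": -2, "fingers": 1},
    {"x": 74, "y": 268, "z": 0, "spin": -3, "fingers": 1},
    {"x": 90, "y": 325, "z": 0, "spin": -4, "fingers": 1},
    {"x": 106, "y": 380, "z": 0, "spin": -4.6, "fingers": 1},
    {"x": 114, "y": 425, "z": 0, "spin": -4.6, "fingers": 1}
  ]
}}

```text
clock: 4.53
eef_pos: [0.4736, 0.2201, 0.2059]
tool_rot: [0.014, 1.0, -0.001, -0.002]
ft_force: [1.2, -0.0, -0.4]
grip_width: 0.0222
grasp_force: 59.5
```

{"method": "jog_arm", "body": {
  "motion": [
    {"x": 9, "y": 30, "z": 0, "spin": 0, "fingers": 1},
    {"x": 9, "y": 30, "z": 30, "spin": 0, "fingers": 1},
    {"x": 9, "y": 30, "z": 70, "spin": 0, "fingers": 1},
    {"x": 9, "y": 30, "z": 100, "spin": 0, "fingers": 1},
    {"x": 9, "y": 30, "z": 100, "spin": 0, "fingers": 1},
    {"x": 9, "y": 30, "z": 100, "spin": 0, "fingers": 1}
  ]
}}

```text
clock: 5.28
eef_pos: [0.4677, 0.2488, 0.1083]
tool_rot: [0.015, 1.0, -0.0, -0.0]
ft_force: [-0.0, 0.5, -1.0]
grip_width: 0.0226
grasp_force: 59.4
```

```bash
python3 - <<'E'
from h import *
togo([.470,.250,.10],-1.7)
snap("wrist","w2",None,1.5)
snap("scene","s2",(270,130,410,240),5)
E
```

```text
shift mm [-2.3  1.3  8.3] spin -0.0 tcp [0.4677 0.2488 0.1083] y-yaw 88.3 q [ 0.49  0.38 -0.13  1.06  0.    0.52] tilt [ 0.001 -0.    -1.   ] t 5.28 F [-0.   0.5 -1. ] w 0.0226 gf 59.4
```

View pics/w2.png

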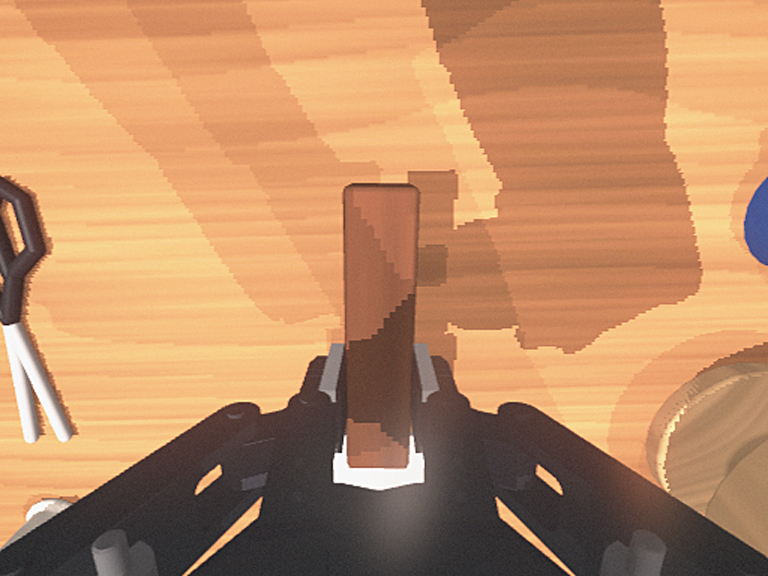

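View pics/s2.png

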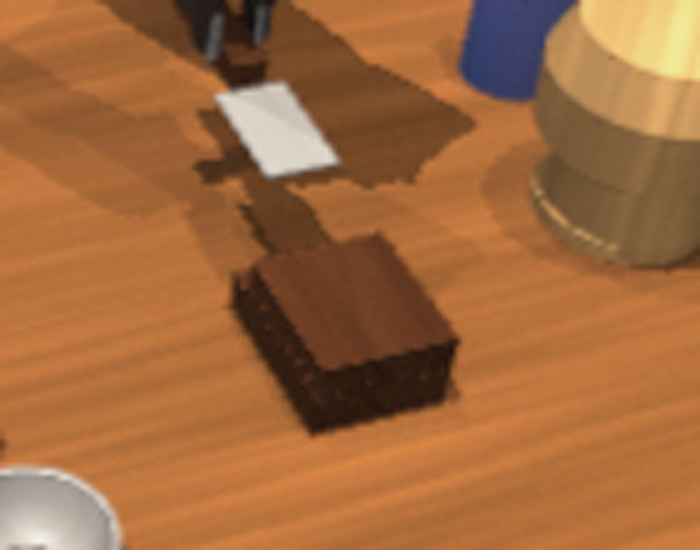

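The scene crop shows the blade clear of the block, with tip corners at (268,178) and (340,162) and base corners at (217,97) and (286,83). The block's top corners are (255,268), (378,235), (457,342) and (320,368). I'll fit the held pose from these.

```bash
python3 - <<'E'
from h import *
from scipy.optimize import least_squares
u=np.array([(268,178),(340,162),(217,97),(286,83)])/5+[270-.4*0+0,130]
u=u-.4
loc=np.array([[85,-24,3],[85,24,3],[0,-24,3],[0,24,3]])/1000.
def model(p): return p[:3]+Ro.from_euler("ZY",[p[3],-p[4]]).apply(loc)
r=least_squares(lambda p:np.r_[(proj("s2",model(p))-u).ravel()*1, (p[4])/0.05*0.3],[.502,.248,.1,-.03,0],x_scale=[.01,.01,.01,.1,.1])
print("origin",r.x[:3].round(4),"yaw,pitch deg",np.degrees(r.x[3:]).round(2),"res px",r.fun.round(2))
print("proj of nominal (crop px)",((proj("s2",np.array([.5018,.2478,.1004])+Ro.from_euler("Z",-1.7,degrees=True).apply(loc))+.4-[270,130])*5).round(0).tolist())
for n,p in dict(NR=(255,268),NL=(378,235),FL=(457,342),FR=(320,368)).items(): print(n,(ray("s2",np.array(p)/5+[270,130]-.4,.058)*1000).round(1))
print("held handle end w2:",[(ray("w2",((x-.25)/1.5,(y-.25)/1.5),.1244)*1000).round(1)[:2] for x,y in((344,186),(419,186))])
E
```

```text
origin [0.5027 0.2502 0.0967] yaw,pitch deg [-3.21  0.27] res px [ 0.11 -0.25  0.05  0.28 -0.04 -0.21 -0.13  0.18  0.03]
proj of nominal (crop px) [[269.0, 173.0], [340.0, 158.0], [214.0, 92.0], [282.0, 79.0]]
NR [618.9 201.8  58. ]
NL [616.1 288.5  58. ]
FL [715.6 286.6  58. ]
FR [708.8 199.9  58. ]
held handle end w2: [array([397.6, 241.2]), array([398.3, 263.8])]
```

{"method": "jog_arm", "body": {
  "motion": [
    {"x": -11, "y": 1, "z": 0, "spin": -0.5, "fingers": 1},
    {"x": -11, "y": 1, "z": 40, "spin": -0.5, "fingers": 1},
    {"x": -11, "y": 1, "z": 64, "spin": -0.5, "fingers": 1},
    {"x": -11, "y": 1, "z": 66, "spin": -0.5, "fingers": 1},
    {"x": -11, "y": 1, "z": 66, "spin": -0.5, "fingers": 1}
  ]
}}

```text
clock: 6.0
eef_pos: [0.48, 0.25, 0.0434]
tool_rot: [0.011, 1.0, 0.0, 0.001]
ft_force: [0.3, 0.8, -1.0]
grip_width: 0.0223
grasp_force: 59.5
```

{"method": "jog_arm", "body": {
  "motion": [
    {"x": 0, "y": 0, "z": 2, "spin": 0, "fingers": 1},
    {"x": 0, "y": 0, "z": 2, "spin": 0, "fingers": 1}
  ]
}}

```text
clock: 6.25
eef_pos: [0.4795, 0.2498, 0.0412]
tool_rot: [0.011, 1.0, 0.0, 0.001]
ft_force: [-0.8, -0.1, -0.9]
grip_width: 0.0228
grasp_force: 59.5
```

{"method": "jog_arm", "body": {
  "motion": [
    {"x": 0, "y": 0, "z": 2, "spin": 0, "fingers": 1},
    {"x": 0, "y": 0, "z": 2, "spin": 0, "fingers": 1}
  ]
}}

```text
clock: 6.5
eef_pos: [0.4788, 0.2495, 0.0383]
tool_rot: [0.011, 1.0, -0.0, 0.0]
ft_force: [0.2, 0.4, -0.9]
grip_width: 0.0227
grasp_force: 59.5
```

{"method": "jog_arm", "body": {
  "motion": [
    {"x": 0, "y": 0, "z": 1, "spin": 0, "fingers": 1},
    {"x": 0, "y": 0, "z": 1, "spin": 0, "fingers": 1}
  ]
}}

```text
clock: 6.75
eef_pos: [0.4788, 0.2496, 0.0374]
tool_rot: [0.011, 1.0, 0.0, 0.0]
ft_force: [-0.7, -0.6, 0.7]
grip_width: 0.0224
grasp_force: 59.8
```

{"method": "jog_arm", "body": {
  "motion": [
    {"x": 0, "y": 0, "z": 1, "spin": 0, "fingers": 1},
    {"x": 0, "y": 0, "z": 1, "spin": 0, "fingers": 1}
  ]
}}

```text
clock: 7.0
eef_pos: [0.4788, 0.2496, 0.0366]
tool_rot: [0.011, 1.0, 0.0, 0.0]
ft_force: [-2.2, -1.1, 3.0]
grip_width: 0.0229
grasp_force: 60.0
```

{"method": "jog_arm", "body": {
  "motion": [
    {"x": 0, "y": 0, "z": -2.5, "spin": 0, "fingers": 1},
    {"x": -10, "y": 0, "z": -2.5, "spin": 0, "fingers": 1},
    {"x": -20, "y": 0, "z": -2.5, "spin": 0, "fingers": 1},
    {"x": -30, "y": 0, "z": -2.5, "spin": 0, "fingers": 1},
    {"x": -30, "y": 0, "z": -2.5, "spin": 0, "fingers": 1}
  ]
}}

```text
clock: 7.62
eef_pos: [0.51, 0.2488, 0.0386]
tool_rot: [0.011, 1.0, 0.0, 0.0]
ft_force: [-0.1, -0.0, -1.2]
grip_width: 0.0225
grasp_force: 59.5
```

{"method": "jog_arm", "body": {
  "motion": [
    {"x": -10, "y": 0, "z": 0, "spin": 0, "fingers": 1},
    {"x": -20, "y": 0, "z": 0, "spin": 0, "fingers": 1},
    {"x": -30, "y": 0, "z": 0, "spin": 0, "fingers": 1},
    {"x": -30, "y": 0, "z": 0, "spin": 0, "fingers": 1}
  ]
}}

```text
clock: 8.12
eef_pos: [0.5399, 0.2483, 0.0388]
tool_rot: [0.011, 1.0, 0.0, 0.0]
ft_force: [0.4, -0.4, -1.3]
grip_width: 0.0221
grasp_force: 59.5
```

{"method": "jog_arm", "body": {
  "motion": [
    {"x": -10, "y": 0, "z": 0, "spin": 0, "fingers": 1},
    {"x": -20, "y": 0, "z": 0, "spin": 0, "fingers": 1},
    {"x": -28, "y": 0, "z": 0, "spin": 0, "fingers": 1},
    {"x": -28, "y": 0, "z": 0, "spin": 0, "fingers": 1}
  ]
}}

```text
clock: 8.62
eef_pos: [0.5676, 0.2476, 0.0388]
tool_rot: [0.011, 1.0, 0.0, 0.0]
ft_force: [0.0, -0.4, -1.1]
grip_width: 0.0224
grasp_force: 59.5
```

{"method": "jog_arm", "body": {
  "motion": [
    {"x": -2, "y": 0, "z": 0, "spin": 0, "fingers": 1},
    {"x": -4, "y": 0, "z": 0, "spin": 0, "fingers": 1},
    {"x": -4, "y": 0, "z": 0, "spin": 0, "fingers": 1}
  ]
}}

```text
clock: 9.0
eef_pos: [0.5708, 0.2476, 0.0389]
tool_rot: [0.011, 1.0, 0.0, 0.0]
ft_force: [-0.1, 0.5, 0.2]
grip_width: 0.0224
grasp_force: 59.5
```

{"method": "jog_arm", "body": {
  "motion": [
    {"x": -2, "y": 0, "z": 0, "spin": 0, "fingers": 1},
    {"x": -4, "y": 0, "z": 0, "spin": 0, "fingers": 1},
    {"x": -4, "y": 0, "z": 0, "spin": 0, "fingers": 1}
  ]
}}

```text
clock: 9.38
eef_pos: [0.575, 0.2475, 0.0388]
tool_rot: [0.011, 1.0, 0.0, 0.0]
ft_force: [-0.6, -0.9, -2.0]
grip_width: 0.0225
grasp_force: 59.5
```

{"method": "jog_arm", "body": {
  "motion": [
    {"x": -2, "y": 0, "z": 0, "spin": 0, "fingers": 1},
    {"x": -3, "y": 0, "z": 0, "spin": 0, "fingers": 1},
    {"x": -3, "y": 0, "z": 0, "spin": 0, "fingers": 1}
  ]
}}

```text
clock: 9.75
eef_pos: [0.5755, 0.2474, 0.0386]
tool_rot: [0.01, 1.0, -0.0, -0.002]
ft_force: [-6.7, -0.2, 1.4]
grip_width: 0.0225
grasp_force: 60.0
```

{"method": "jog_arm", "body": {
  "motion": [
    {"x": -2, "y": 0, "z": 0, "spin": 0, "fingers": 1},
    {"x": -3, "y": 0, "z": 0, "spin": 0, "fingers": 1},
    {"x": -3, "y": 0, "z": 0, "spin": 0, "fingers": 1}
  ]
}}

```text
clock: 10.12
eef_pos: [0.5755, 0.2473, 0.0384]
tool_rot: [0.01, 1.0, -0.0, -0.005]
ft_force: [-13.2, -0.3, 7.3]
grip_width: 0.0227
grasp_force: 60.5
```

{"method": "jog_arm", "body": {
  "motion": [
    {"x": 5, "y": 0, "z": 0, "spin": 0, "fingers": 1},
    {"x": 5, "y": 0, "z": 1, "spin": 0, "fingers": 1},
    {"x": 5, "y": 0, "z": 1, "spin": 0, "fingers": -1},
    {"x": 5, "y": 0, "z": 1, "spin": 0, "fingers": -1},
    {"x": 5, "y": 0, "z": 1, "spin": 0, "fingers": -1},
    {"x": 5, "y": 0, "z": 1, "spin": 0, "fingers": -1},
    {"x": 5, "y": 0, "z": 1, "spin": 0, "fingers": -1},
    {"x": 5, "y": 0, "z": 1, "spin": 0, "fingers": -1}
  ]
}}

```text
clock: 11.12
eef_pos: [0.5758, 0.2474, 0.0378]
tool_rot: [0.011, 1.0, -0.0, 0.0]
ft_force: [0.5, -0.8, 0.4]
grip_width: 0.0855
grasp_force: 0.0
```

{"method": "jog_arm", "body": {
  "motion": [
    {"x": 0, "y": 0, "z": -40, "spin": 0, "fingers": -1},
    {"x": 0, "y": 0, "z": -90, "spin": 0, "fingers": -1},
    {"x": 20, "y": 0, "z": -150, "spin": 0, "fingers": -1},
    {"x": 40, "y": 0, "z": -180, "spin": 0, "fingers": -1},
    {"x": 40, "y": 0, "z": -180, "spin": 0, "fingers": -1}
  ]
}}

```text
clock: 11.75
eef_pos: [0.5365, 0.2492, 0.2219]
tool_rot: [0.01, 1.0, 0.002, 0.003]
ft_force: [0.0, 0.8, -0.5]
grip_width: 0.0855
grasp_force: 0.0
```

```bash
python3 - <<'E'
from h import *
togo([.43,-.196,.22],-6.4)
snap("wrist","w3",None,1.5)
E
```

```text
shift mm [ 9.740e+01 -4.473e+02 -1.000e-01] spin 5.2 tcp [0.5365 0.2492 0.2219] y-yaw 88.8 q [0.43 0.42 0.24 1.38 0.   0.46] tilt [-0.006  0.003 -1.   ] t 11.75 F [ 0.   0.8 -0.5] w 0.0855 gf 0.0
```

View pics/w3.png

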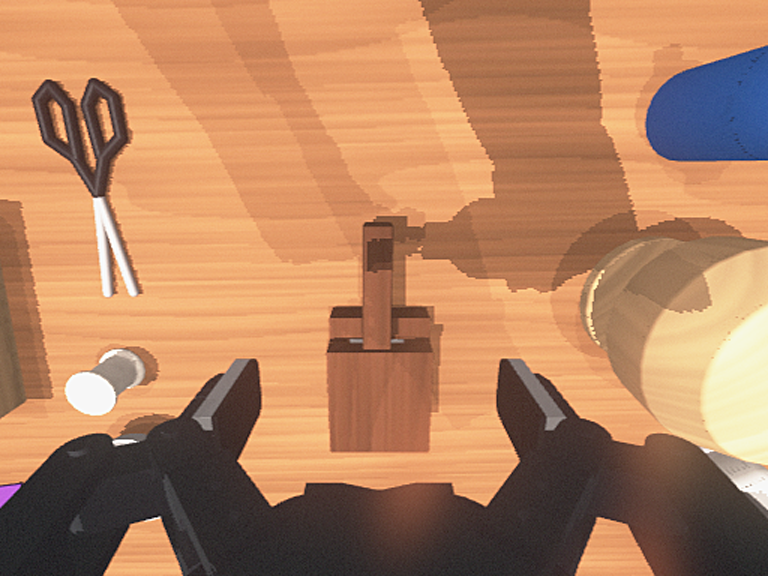

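The scraper is seated, with the handle against the face, and let go. Next is the bow handle.

{"method": "jog_arm", "body": {
  "motion": [
    {"x": 97, "y": -447, "z": 0, "spin": 10, "fingers": 0.1},
    {"x": 97, "y": -447, "z": 0, "spin": 20, "fingers": 0.1},
    {"x": 97, "y": -447, "z": 0, "spin": 30, "fingers": 0.1},
    {"x": 97, "y": -447, "z": 0, "spin": 40, "fingers": 0.1},
    {"x": 97, "y": -447, "z": 0, "spin": 50, "fingers": 0.1},
    {"x": 97, "y": -447, "z": 0, "spin": 60, "fingers": 0.1},
    {"x": 97, "y": -447, "z": 0, "spin": 70, "fingers": 0.1},
    {"x": 97, "y": -447, "z": 0, "spin": 80, "fingers": 0.1}
  ]
}}

```text
clock: 12.8
eef_pos: [0.4274, -0.1996, 0.2159]
tool_rot: [0.655, 0.756, -0.001, -0.001]
ft_force: [-1.2, -0.3, -0.1]
grip_width: 0.0386
grasp_force: 0.0
```

```bash
python3 - <<'E'
from h import *
togo([.4305,-.1975,.17],-96.4)
E
```

```text
shift mm [ 1.6  3.5 45.8] spin 14.5 tcp [ 0.4274 -0.1996  0.2159] y-yaw 8.1 q [-0.44  0.2  -0.09  1.28 -0.    0.99] tilt [ 0.001 -0.003 -1.   ] t 12.8 F [-1.2 -0.3 -0.1] w 0.0386 gf 0.0
```

{"method": "jog_arm", "body": {
  "motion": [
    {"x": 1.5, "y": 3, "z": 25, "spin": 10, "fingers": 0.1},
    {"x": 1.5, "y": 3, "z": 45, "spin": 14.5, "fingers": 0.1},
    {"x": 1.5, "y": 3, "z": 45, "spin": 14.5, "fingers": 0.1},
    {"x": 1.5, "y": 3, "z": 45, "spin": 14.5, "fingers": 0.1}
  ]
}}

```text
clock: 13.3
eef_pos: [0.432, -0.1946, 0.1725]
tool_rot: [0.741, 0.671, -0.0, -0.0]
ft_force: [-0.4, 1.2, 0.3]
grip_width: 0.0383
grasp_force: 0.0
```

```bash
python3 - <<'E'
from h import *
togo([.4305,-.1975,.078],-96.4)
snap("wrist","w4",None,1.5)
E
```

```text
shift mm [-3.  -1.1 94.5] spin 0.7 tcp [ 0.432  -0.1946  0.1725] y-yaw -5.7 q [-0.42  0.23 -0.17  1.17 -0.    1.25] tilt [ 0.    -0.001 -1.   ] t 13.3 F [-0.4  1.2  0.3] w 0.0383 gf 0.0
```

View pics/w4.png

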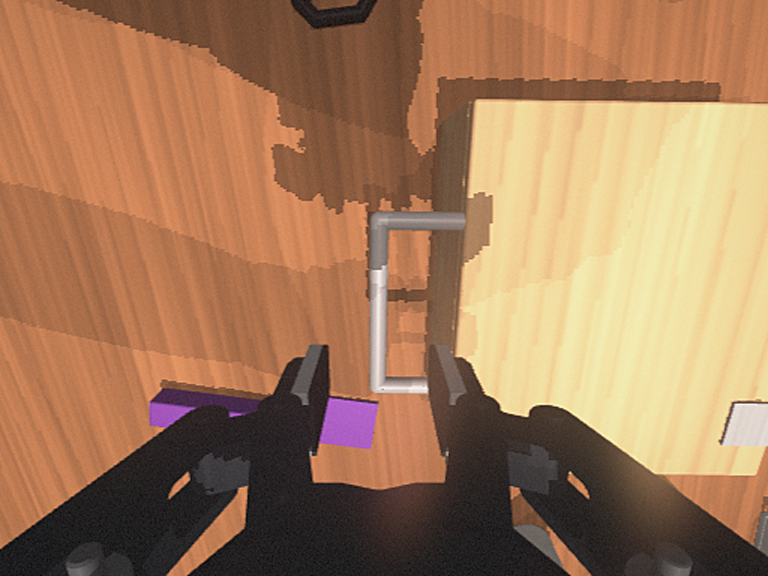

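The bar is centred between the fingers in column, from (380,220) to (377,385). The purple decoy is low and clear.

```bash
python3 - <<'E'
from h import *
P=[ray("w4",((x-.25)/1.5,(y-.25)/1.5),.096) for x,y in((380,220),(377,385))]
m=sum(P)/2; print(P,m); togo([m[0],m[1],.078],-96.4)
E
```

```text
[array([ 0.43606986, -0.14759561,  0.096     ]), array([ 0.42449203, -0.24677288,  0.096     ])] [ 0.43028095 -0.19718425  0.096     ]
shift mm [-2.6 -1.9 95.1] spin 0.7 tcp [ 0.4324 -0.1947  0.1731] y-yaw -5.7 q [-0.42  0.22 -0.17  1.17 -0.    1.25] tilt [-0.  0. -1.] t 13.35 F [ 0.5  0.5 -0.1] w 0.0385 gf 0.0
```

{"method": "jog_arm", "body": {
  "motion": [
    {"x": -2.5, "y": -2, "z": 30, "spin": 0.7, "fingers": 0.1},
    {"x": -2.5, "y": -2, "z": 60, "spin": 0.7, "fingers": 0.1},
    {"x": -2.5, "y": -2, "z": 85, "spin": 0.7, "fingers": 0.1},
    {"x": -2.5, "y": -2, "z": 95, "spin": 0.7, "fingers": 0.1},
    {"x": -2.5, "y": -2, "z": 95, "spin": 0.7, "fingers": 0.1}
  ]
}}

```text
clock: 13.98
eef_pos: [0.4299, -0.1968, 0.078]
tool_rot: [0.745, 0.667, -0.0, -0.0]
ft_force: [0.2, 0.2, 1.5]
grip_width: 0.0387
grasp_force: 0.0
```

{"method": "jog_arm", "body": {
  "motion": [
    {"x": 0, "y": 0, "z": 0, "spin": 0, "fingers": 1},
    {"x": 0, "y": 0, "z": 0, "spin": 0, "fingers": 1},
    {"x": 0, "y": 0, "z": 0, "spin": 0, "fingers": 1},
    {"x": 0, "y": 0, "z": 0, "spin": 0, "fingers": 1}
  ]
}}

```text
clock: 14.48
eef_pos: [0.4314, -0.1974, 0.0791]
tool_rot: [0.746, 0.666, 0.001, 0.002]
ft_force: [2.2, 1.2, 5.8]
grip_width: 0.0078
grasp_force: 58.7
```

```bash
python3 - <<'E'
from h import *
togo([.43,-.197,.078],-96.4)
a=245;b=6
for d in range(0,52,5):
    t=np.radians(d); print(d,"tool y",round(-a*np.cos(t)+b*np.sin(t)+a,1),"tool z",round(-(a*np.sin(t)+b*np.cos(t)-b),1))
E
```

```text
shift mm [ 0.2 -1.5  1.1] spin -0.0 tcp [ 0.4314 -0.1974  0.0791] y-yaw -6.4 q [-0.43  0.32 -0.32  0.93  0.    1.25] tilt [-0.001  0.004 -1.   ] t 14.47 F [2.2 1.2 5.8] w 0.0078 gf 58.7
0 tool y 0.0 tool z -0.0
5 tool y 1.5 tool z -21.3
10 tool y 4.8 tool z -42.5
15 tool y 9.9 tool z -63.2
20 tool y 16.8 tool z -83.4
25 tool y 25.5 tool z -103.0
30 tool y 35.8 tool z -121.7
35 tool y 47.7 tool z -139.4
40 tool y 61.2 tool z -156.1
45 tool y 76.0 tool z -171.5
50 tool y 92.1 tool z -185.5
```

{"method": "jog_arm", "body": {
  "motion": [
    {"x": 0, "y": 0.5, "z": -10, "spin": 0, "fingers": 1},
    {"x": 0, "y": 1.5, "z": -21, "spin": 0, "fingers": 1},
    {"x": 0, "y": 3, "z": -32, "spin": 0, "fingers": 1},
    {"x": 0, "y": 5, "z": -42.5, "spin": 0, "fingers": 1},
    {"x": 0, "y": 7, "z": -53, "spin": 0, "fingers": 1},
    {"x": 0, "y": 10, "z": -63, "spin": 0, "fingers": 1},
    {"x": 0, "y": 17, "z": -83.5, "spin": 0, "fingers": 1},
    {"x": 0, "y": 17, "z": -83.5, "spin": 0, "fingers": 1}
  ]
}}

```text
clock: 15.48
eef_pos: [0.447, -0.1991, 0.1612]
tool_rot: [0.746, 0.666, -0.0, 0.0]
ft_force: [4.2, -1.1, -5.4]
grip_width: 0.0077
grasp_force: 58.7
```

```bash
python3 - <<'E'
from h import *
togo([.43,-.197,.078],-96.4)
E
```

```text
shift mm [  0.2 -17.1  83.2] spin -0.0 tcp [ 0.447  -0.1991  0.1612] y-yaw -6.4 q [-0.42  0.26 -0.15  1.15 -0.    1.26] tilt [-0.001  0.    -1.   ] t 15.47 F [ 4.2 -1.1 -5.4] w 0.0077 gf 58.7
```

{"method": "jog_arm", "body": {
  "motion": [
    {"x": 0, "y": 8.5, "z": -19.5, "spin": 0, "fingers": 1},
    {"x": 0, "y": 19, "z": -38.5, "spin": 0, "fingers": 1},
    {"x": 0, "y": 31, "z": -56, "spin": 0, "fingers": 1},
    {"x": 0, "y": 44.5, "z": -72.5, "spin": 0, "fingers": 1},
    {"x": 0, "y": 59, "z": -88, "spin": 0, "fingers": 1},
    {"x": 0, "y": 67, "z": -95, "spin": 0, "fingers": 1},
    {"x": 0, "y": 75, "z": -102, "spin": 0, "fingers": 1},
    {"x": 0, "y": 75, "z": -102, "spin": 0, "fingers": 1}
  ]
}}

```text
clock: 16.48
eef_pos: [0.5165, -0.2069, 0.2628]
tool_rot: [0.746, 0.666, -0.003, -0.004]
ft_force: [-10.8, 0.6, 7.6]
grip_width: 0.0074
grasp_force: 59.5
```

{"method": "jog_arm", "body": {
  "motion": [
    {"x": 0, "y": 0, "z": 0, "spin": 0, "fingers": 1},
    {"x": 0, "y": 0, "z": 0, "spin": 0, "fingers": 1},
    {"x": 0, "y": 0, "z": 0, "spin": 0, "fingers": 1},
    {"x": 0, "y": 0, "z": 0, "spin": 0, "fingers": 1}
  ]
}}

```text
clock: 16.98
eef_pos: [0.5159, -0.2068, 0.2624]
tool_rot: [0.746, 0.666, -0.004, -0.004]
ft_force: [-10.0, 2.0, 8.0]
grip_width: 0.0073
grasp_force: 59.4
```

```bash
python3 - <<'E'
from h import *
togo([.43,-.197,.078],-96.4)
z=readout.get_obs()["eef_pos"][2]-.0785
print("lid deg from rise", np.degrees(np.arcsin((z+.006)/.24507))-1.4)
snap("scene","s5",None,1.5)
E
```

```text
shift mm [ 1.000e-01 -8.450e+01  1.853e+02] spin -0.1 tcp [ 0.5159 -0.2068  0.2624] y-yaw -6.5 q [-0.38  0.35  0.24  1.47 -0.    1.3 ] tilt [-0.    -0.011 -1.   ] t 16.98 F [-10.   2.   8.] w 0.0073 gf 59.4
lid deg from rise 49.37931019168021
```

View pics/s5.png

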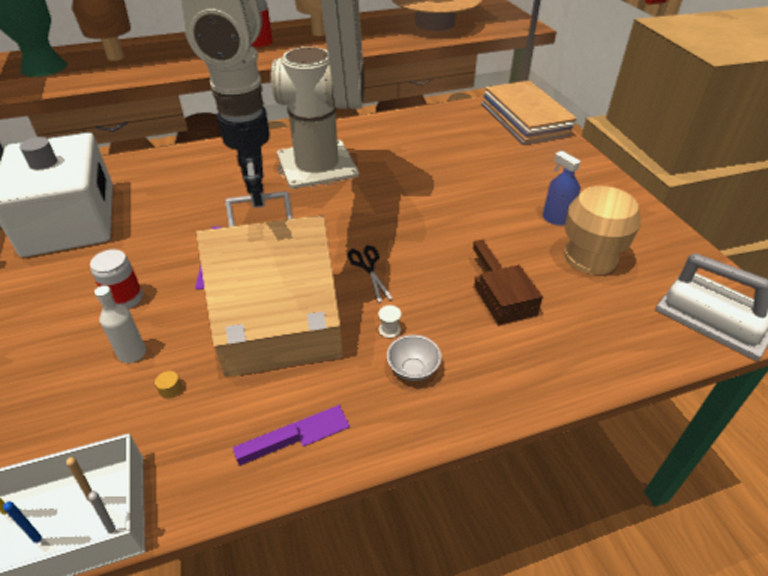

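The lid stands open at about 49° and the scraper is in the slot. About 12 N of push remains along the radius, so I'll relieve that.

{"method": "jog_arm", "body": {
  "motion": [
    {"x": 0, "y": -2, "z": -1, "spin": 0, "fingers": 1},
    {"x": 0, "y": -4, "z": -2, "spin": 0, "fingers": 1},
    {"x": 0, "y": -4, "z": -2, "spin": 0, "fingers": 1},
    {"x": 0, "y": -4, "z": -2, "spin": 0, "fingers": 1},
    {"x": 0, "y": -4, "z": -2, "spin": 0, "fingers": 1},
    {"x": 0, "y": -4, "z": -2, "spin": 0, "fingers": 1}
  ]
}}

```text
clock: 17.77
eef_pos: [0.5177, -0.207, 0.2641]
tool_rot: [0.746, 0.666, -0.0, -0.0]
ft_force: [4.9, -3.4, -12.3]
grip_width: 0.0076
grasp_force: 58.2
```

```bash
python3 - <<'E'
from h import *
togo([.43,-.197,.078],-96.4)
z=readout.get_obs()["eef_pos"][2]-.0785
print("lid deg from rise", np.degrees(np.arcsin((z+.006)/.24507))-1.4)
# bar ends seen in s5 against predictions at several angles
h=np.array([.6735,-.2255,.09]); ux=Ro.from_euler("Z",-6.4,degrees=True)
for d in (40,45,50,55,60):
    t=np.radians(d); v=[-.245*np.cos(t)+.006*np.sin(t),0,.245*np.sin(t)+.006*np.cos(t)]
    e=[-.2*np.cos(t)+.012*np.sin(t),0,.2*np.sin(t)+.012*np.cos(t)]
    print(d,(proj("s5",[h+ux.apply(np.add(v,[0,s,0])) for s in(-.05,.05)]+[h+ux.apply(np.add(e,[0,s,0])) for s in(-.11,.11)])*1.5).round(0).tolist())
E
```

```text
shift mm [ 1.000e-01 -8.820e+01  1.862e+02] spin -0.0 tcp [ 0.5177 -0.207   0.2641] y-yaw -6.4 q [-0.38  0.35  0.24  1.46 -0.    1.3 ] tilt [-0. -0. -1.] t 17.77 F [  4.9  -3.4 -12.3] w 0.0076 gf 58.2
lid deg from rise 50.03322746584732
40 [[230.0, 203.0], [286.0, 196.0], [198.0, 231.0], [323.0, 215.0]]
45 [[228.0, 201.0], [286.0, 194.0], [196.0, 230.0], [323.0, 214.0]]
50 [[227.0, 199.0], [285.0, 192.0], [194.0, 230.0], [323.0, 213.0]]
55 [[226.0, 199.0], [285.0, 192.0], [193.0, 231.0], [324.0, 214.0]]
60 [[224.0, 200.0], [285.0, 192.0], [191.0, 232.0], [325.0, 215.0]]
```

{"method": "jog_arm", "body": {
  "motion": [
    {"x": 0, "y": 1.5, "z": 1, "spin": 0, "fingers": 1},
    {"x": 0, "y": 1.5, "z": 1, "spin": 0, "fingers": 1},
    {"x": 0, "y": 1.5, "z": 1, "spin": 0, "fingers": 1},
    {"x": 0, "y": 1.5, "z": 1, "spin": 0, "fingers": 1},
    {"x": 0, "y": 1.5, "z": 1, "spin": 0, "fingers": 1},
    {"x": 0, "y": 1.5, "z": 1, "spin": 0, "fingers": 1}
  ]
}}

```text
clock: 18.52
eef_pos: [0.5184, -0.207, 0.2646]
tool_rot: [0.746, 0.666, -0.0, 0.0]
ft_force: [-2.6, -3.9, -2.8]
grip_width: 0.0078
grasp_force: 59.1
```

```bash
python3 - <<'E'
from h import *
togo([.43,-.197,.078],-96.4)
print(bot.job_done())
E
```

```text
shift mm [  0.2 -88.9 186.6] spin -0.0 tcp [ 0.5184 -0.207   0.2646] y-yaw -6.4 q [-0.38  0.35  0.24  1.46 -0.    1.3 ] tilt [-0. -0. -1.] t 18.52 F [-2.6 -3.9 -2.8] w 0.0078 gf 59.1
the job is handed in; nothing more can be done
None
```

I handed the job in at 18.5 s: the scraper is fully home in the slot and let go, and the gripper is holding the lid open at about 50° (estimated from the arm's position); the hand-in returned no verdict.

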